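# Swing a circuit board level in its rework frame and lock the index knob

## Robot

A 7-joint arm with a two-finger parallel gripper is mounted at the origin on a cart in front of the work surface, level with it; the furniture and walls round the work are solid. World frame = base frame: x ahead of the robot, y to its left, z up, the work surface at z = 0. Lengths are in m, angles in rad, forces in N, time in s.
With the tool pointing down it reaches from about 0.425 to 0.875 m from the base axis. Payload 4.7 kg.
Tool frame: the origin (TCP) lies where the fingers leave the gripper's body, on its centre line; the fingertips stand 70 mm ahead of it and the grasp point (between the pads) lies 51 mm ahead of it; z points along the fingers, y is the line along which they close (so a half turn about z gives the same grasp; the last joint's range is limited). The gripper opens to 87 mm and grips with 3 to 60 N. Pads are 19 mm wide; open, the fingers measure 117 mm over their backs; the gripper's body (75 mm by 190 mm) begins 51 mm behind the grasp point.
Start: joints at [1.242, 0.321, -0.07, 1.45, 0.023, 1.371, -0.057], TCP at [0.218, -0.612, 0.292] pointing down, gripper open.
Joint ranges: [-2.86, 2.86], [-0.3, 2.09], [-1.38, 1.24], [0.06, 2.45], [-1.56, 4.7], [0.09, 2.05], [-2.69, 2.69]. Speed limits (rad/s): [2.57, 2.57, 3.14, 3.14, 3.14, 3.14, 3.14].

## Interface

Orientations are given as a rotation vector (axis times angle).
In Python, from bench import ctrl gives the robot as it stands.
- The arm moves only by the tool play_rows, never from a script. Its argument "increments" is a list that holds one entry, the list of rows, each a list of 7 numbers: the shift along the tool's x, y, z as a fraction of full scale, then the turn, a rotation vector about the tool's x, y, z as a fraction of full scale, then the gripper command: -1 is shut, 1 is fully open, values between are in proportion. A call has 1 to 8 rows; each row is the pose to reach, as a shift and turn from the pose commanded when the call began, along the tool's axes at that moment; what a row does not reach only later rows make up. Full scale, the value 1, is 0.1 m for a shift and 90 degrees for a turn. A row lasts 1/10 s, in which the tool goes at most 50 mm and 8.59 degrees, less where a joint would pass 70% of its speed; a pose out of reach is approached as far as the arm can. A call with a number of a shift or a turn outside -1 to 1 is refused whole. A call with a gripper value outside its range is refused whole. The fingers move at their own pace and stop on an object; "squeeze" is the grip in N (left out, the last holds). Time passes only in rows, so rows that repeat a pose let the fingers close. It gives the time, the measured TCP pose, the force, the opening and the grip force at its end, in the units of the state.
- ctrl.get_state(): the state, without advancing time (a new reading comes with each control period).
- ctrl.get_image(name): name is "side" or "top" or "wrist"; returns the picture (480x640x3 uint8, red, green, blue); there is no depth.
- ctrl.get_calibration(name): a dict with "vertical_fov" (degrees; the focal length in pixels is half the picture's height over the tangent of half this angle, whatever the lens; pixels are square), "cx", "cy" (the principal point, pixels), "dist_coeffs" ([k1, k2, p1, p2, k3] as OpenCV has them; the pictures are not rectified), "R" (3x3) and "t" (3): a world point X has camera coordinates R X + t; the wrist camera has in their place "T_tool_cam" (4x4, takes a point from camera to tool coordinates, whose origin is the TCP and whose axes are the flange's). Camera axes: x right, y down, z forward; pixel columns grow to the right and rows downward; lengths in m; the calibration is good to about 2 mm. A picture is of the moment at which its call begins: read the wrist's pose just before it. get_calibration takes no time and is no camera call.
- ctrl.close_job(): hands the job in; it is judged then, once.
The state is a dict: "time": time; "joint_positions": joint angles; "qd": joint speeds; "joint_torque": joint torques, N m; "position": TCP position; "tool_rot": TCP orientation; "ft_force": force on the tool from outside, world axes, zero at the start; "torque": the same for the moment, N m; "grip_width": opening from 0.0 (shut) to 1.0 (fully open); "grip_force": force on a finger pad.
Only numpy, scipy, OpenCV 4.12 (cv2) and the standard library are available. Lean on these libraries where they do the work, as an engineer would, in place of code of your own. Each camera call takes 0.05 s, during which the arm holds its last target. There are 200 camera calls.

## Task

The circuit board in the rework frame stands on edge. Gently turn it down by the rails of its carrier about its long axis, component side up, until the frame's spring pin drops into the notch of the index disc and you feel the carrier stop, somewhere near level. Only then turn the black wing knob clockwise to its end stop to lock the frame, and let go. Leave the pot of swabs, the brown bottle and the objective can standing where they are.

Things in the scene. Friction and masses are not known exactly. Their poses are not given: they have to be found in the camera images.
- frame: Fixed rework frame bolted to the table: aluminium base plate 130 x 330 x 8 mm, a left upright 120 mm tall and a right upright 195 mm tall, 250 mm apart. Origin under the middle of the frame at table height; its y axis points along the carrier's pivot axis towards the left upright, x to the far side, z up.
- pivot (a point): Point on the carrier's pivot axis, midway between the uprights, 105 mm above the table (fixed to the frame, axes as the frame's). The pivot axis is this point's y axis.
- carrier (a joint): Angle of the carrier about the pivot (rad): 0 = level, component side up; pi/2 = upright, component side towards -x of the frame, far rail on top; range -0.7 to 1.9, starts at 1.1 to 1.6. Balanced; turns against a viscous drag of 0.25 N m s/rad and stays about where it is left. The notch comes under the pin at an angle that differs each time, anywhere within 0.35 of level.
- far_rail (a point): Middle of the component-side face of the carrier's far rail (the upper one at the start); z square to that face, y along the rail. Rails: aluminium, 12 x 12 mm section, 200 mm long, middle lines 54 mm either side of the pivot axis; the 2 mm board lies in the middle of their thickness. Components reach at most 5 mm above the rail faces and lie 5 mm or more from the rails.
- near_rail (a point): The same point on the other rail, 54 mm on the other side of the pivot axis.
- lock_knob (a joint): Angle of the lock knob (rad), 0 = loose, grows clockwise seen from above to the stop at 1.3 = locked; starts between 0 and 0.2. Friction 0.08 N m, no spring, stays where it is left. It clamps the pin, so it must not be tightened (beyond 0.8) while the pin is out of the notch.
- knob_grip (a point): Grip point on the lock knob's black wing, on the knob's vertical axis, 220 mm above the table, over the right upright (8 mm below the wing's top). The wing is 52 mm long along this point's x axis, 14 mm thick along its y axis, 26 mm high (z from 202 to 228 mm), on a round collar of 32 mm diameter above the frame's pin housing (top at 195 mm); it turns with the knob.
- swab_pot: White pot with cotton swabs, 52 mm wide, 101 mm tall, standing; origin under its centre. Bystander.
- bottle_oil: Brown bottle with black cap, 27 mm wide, 65 mm tall, standing; origin under its centre. Bystander.
- objective_can_1: Round objective can, white below and black above, 37 mm wide, 46 mm tall, standing; origin under its centre. Bystander.
- pin_tip (a point): Tip of the upright spring pin (5 mm round, steel) at the right upright, which rides on the rim of the carrier's index disc (96 mm diameter, 8 mm thick), about 152 mm above the table. The raised part of the rim has one notch, 5 mm wide and 8 mm deep: there the pin drops to 144 or 145 mm and the carrier comes to a firm stop, both ways, with about 0.03 rad of play.

How it is judged:
By the outcome, as a careful person would: the job done as asked, in the order asked, and still so for the second after the job is handed in, with the robot touching nothing.
It also fails if it takes over 54 s, if anything falls off the work surface, if the arm or the gripper's body presses on something with over 40 N, if the wrist force passes 120 N, or if a joint passes its speed limit or range.

## Working session

There is one attempt and no reset: what is moved stays moved. The work goes in short steps, Python scripts to look and compute and a tool call to move; the robot and the scene stay as the last step left them, time stands still between calls to the robot, and variables do not carry over. Pictures are saved under pics/ and viewed, at most 10 in all, crops included, and the job is handed in when it is done.

Besides the shell and the picture viewer there is one more tool, called after "Request:" by a JSON object that holds its "fn" and its "kwargs", one argument or row to a line. play_rows: Moves the arm, as the interface text tells. Shift numbers are shares of 0.1 m and turn numbers shares of 90 degrees, none past 1 either way. Its arguments: {"type":"object","properties":{"increments":{"type":"array"},"squeeze":{"type":"number"}},"required":["increments"]}

```bash
mkdir -p pics; ls; python3 - <<'E'
from bench import ctrl
import cv2,numpy as np
for n in ["side","top"]:
    im=ctrl.get_image(n); cv2.imwrite(f"pics/{n}0.png",im[:,:,::-1])
    c=ctrl.get_calibration(n); print(n,c["vertical_fov"],c["cx"],c["cy"],c["dist_coeffs"],np.round(c["R"],3).tolist(),np.round(c["t"],3))
    print("cam pos",-np.array(c["R"]).T@c["t"])
c=ctrl.get_calibration("wrist");print(c)
s=ctrl.get_state();print(s)
E
```

```text
pics
side 46.04716015463561 315.0589369623425 239.33205539865605 [0.001237 0.       0.       0.       0.      ] [[-0.942, -0.336, 0.018], [-0.201, 0.518, -0.831], [0.27, -0.786, -0.556]] [0.601 0.155 1.378]
cam pos [0.22472042 1.2050771  0.88334277]
top 57.75064860559901 322.0674918511054 237.81945423287024 [-0.06865292  0.          0.          0.          0.        ] [[0.019, -0.999, -0.027], [-0.988, -0.014, -0.155], [0.155, 0.029, -0.988]] [0.189 0.606 0.907]
cam pos [0.45517585 0.17109738 0.9949587 ]
{'vertical_fov': 59.460886670569785, 'cx': 316.5506790141197, 'cy': 240.29421502159101, 'dist_coeffs': array([-0.05741406,  0.        ,  0.        ,  0.        ,  0.        ]), 'T_tool_cam': array([[-2.17927455e-04, -9.54536898e-01, -2.98092710e-01,
         8.20061614e-02],
       [ 9.99999949e-01, -1.37933443e-04, -2.89389440e-04,
        -3.97433440e-04],
       [ 2.35115944e-04, -2.98092758e-01,  9.54536879e-01,
        -9.36077650e-02],
       [ 0.00000000e+00,  0.00000000e+00,  0.00000000e+00,
         1.00000000e+00]])}
{'time': 0.1, 'joint_positions': array([ 1.24210145,  0.32173352, -0.07006332,  1.45155358,  0.0226266 ,
        1.37078051, -0.05688995]), 'qd': array([-0.00114799, -0.0019959 ,  0.00062633, -0.00129812,  0.00194777,
        0.00044079,  0.00162939]), 'joint_torque': array([ 6.24257464e-04, -4.92569697e+01, -4.05463139e-01, -3.13399279e+01,
       -6.42571924e-02,  3.94613401e-02,  4.84153747e-05]), 'position': array([ 0.218295  , -0.61185406,  0.2912803 ]), 'tool_rot': array([-3.09393968e+00, -5.35584425e-01,  6.44794152e-04]), 'ft_force': array([-0.85848673, -0.0063195 , -0.54467467]), 'torque': array([ 0.003265  , -0.02632761,  0.00657498]), 'grip_force': 0.0, 'grip_width': 0.9969683779964698}
```

View pics/side0.png

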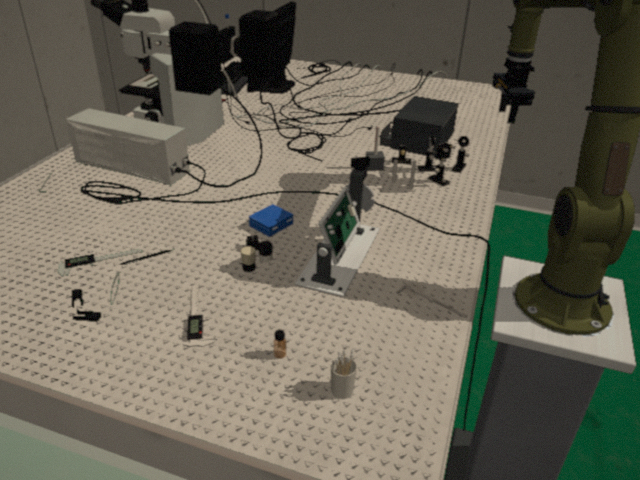

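View pics/top0.png

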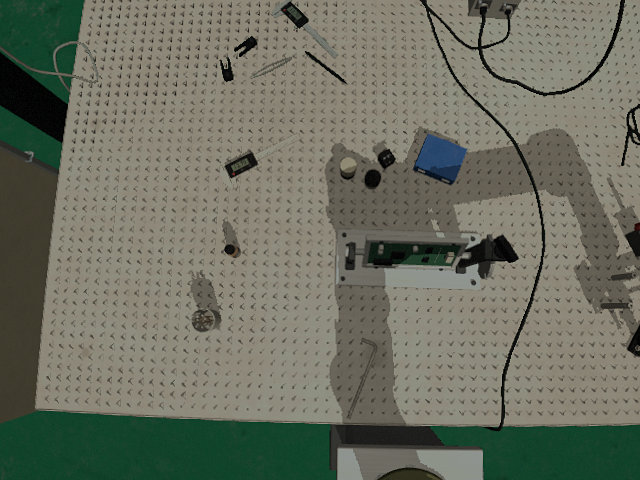

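The side view shows the frame at about (340,245), with the knob at (360,165). In the top view the base plate spans (338–480, 232–288), the board's top edge is at (365–465, 240–265) and the knob wing is at about (505,247). The robot sits below the picture. Next I'll zoom into both.

```bash
cat > h.py <<'E'
from bench import ctrl
import cv2,numpy as np
from scipy.spatial.transform import Rotation as Ro
def cam(n,st=None):
    c=ctrl.get_calibration(n); f=240/np.tan(np.radians(c["vertical_fov"])/2)
    K=np.array([[f,0,c["cx"]],[0,f,c["cy"]],[0,0,1]])
    if n=="wrist":
        T=np.eye(4);T[:3,:3]=Ro.from_rotvec(st["tool_rot"]).as_matrix();T[:3,3]=st["position"]
        M=np.linalg.inv(T@c["T_tool_cam"]);R,t=M[:3,:3],M[:3,3]
    else: R,t=np.array(c["R"]),np.array(c["t"])
    return K,np.array(c["dist_coeffs"]),R,t
def ray(C,px):
    K,d,R,t=C
    u=cv2.undistortPoints(np.array([[px]],float),K,d)[0,0]
    v=R.T@np.array([u[0],u[1],1]);return -R.T@t,v/np.linalg.norm(v)
def onz(C,px,z):
    o,v=ray(C,px);return o+v*(z-o[2])/v[2]
def tri(L):
    A=np.zeros((3,3));b=np.zeros(3)
    for C,px in L:
        o,v=ray(C,px);P=np.eye(3)-np.outer(v,v);A+=P;b+=P@o
    X=np.linalg.solve(A,b)
    return X,[np.linalg.norm(np.cross(X-ray(C,p)[0],ray(C,p)[1])) for C,p in L]
def proj(C,X):
    K,d,R,t=C;return cv2.projectPoints(np.array([X],float),cv2.Rodrigues(R)[0],t,K,d)[0][0,0]
E
python3 - <<'E'
import cv2,numpy as np
a=cv2.imread('pics/top0.png')[220:300,325:525]; b=cv2.imread('pics/side0.png')[145:300,280:400]
A=cv2.resize(a,None,fx=4,fy=4,interpolation=cv2.INTER_CUBIC)
B=cv2.resize(b[:,:],None,fx=3.5,fy=3.5,interpolation=cv2.INTER_CUBIC)
cv2.imwrite('pics/tz.png',A);
B=cv2.resize(b,None,fx=3.8,fy=3.8,interpolation=cv2.INTER_CUBIC);cv2.imwrite('pics/sz.png',B);print(A.shape,B.shape)
E
```

```text
(320, 800, 3) (589, 456, 3)
```

View pics/tz.png

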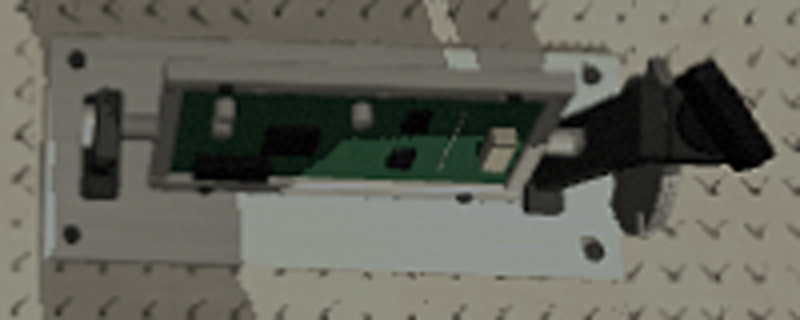

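View pics/sz.png

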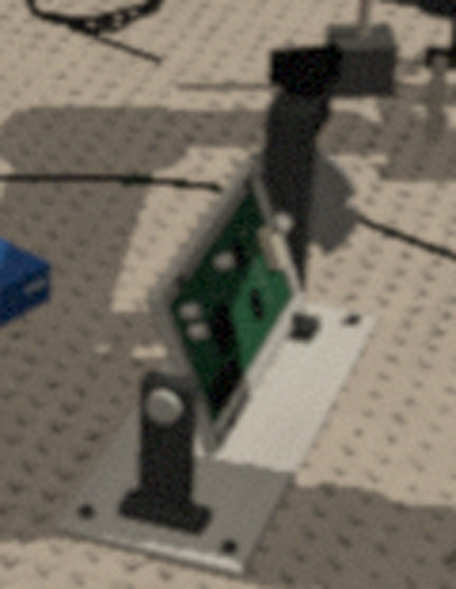

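The top crop shows the plate corners at zoom (52,38), (45,258), (622,278) and (618,55). The far rail runs from (165,62) to (575,75), the near rail from (150,185) to (510,195), and the wing from (697,68) to (757,163). In the side crop the far rail's left end is at about (165,300), the near rail's left end at (210,440), and the wing at (272–340, 48–95).

```bash
python3 - <<'E'
from h import *
np.set_printoptions(precision=4,suppress=True)
T=cam("top");S=cam("side")
t=lambda x,y:((x+.5)/4-.5+325,(y+.5)/4-.5+220)
s=lambda x,y:((x+.5)/3.8-.5+280,(y+.5)/3.8-.5+145)
P=[onz(T,t(*p),.008) for p in [(52,38),(45,258),(622,278),(618,55)]]
print(np.array(P),"centre",np.mean(P,0)); 
d=(P[0]-P[3]+P[1]-P[2]);print("yaw",np.arctan2(-d[0],d[1]))
print("plate side",[onz(S,s(*p),.008) for p in [(62,528),(242,570),(378,315)]])
print("farL",tri([(T,t(165,75)),(S,s(163,300))]))
print("farR",tri([(T,t(573,85)),(S,s(250,182))]))
print("nearL",tri([(T,t(152,182)),(S,s(210,440))]))
print("knob",tri([(T,t(727,110)),(S,s(305,58))]))
for p in [(680,75),(715,60),(775,155),(740,172)]: print(onz(T,t(*p),.228))
print("pot,bottle,can",onz(T,(203,320),.1),onz(T,(230,250),.065),onz(T,(372,179),.046),onz(T,(347,167),.04),onz(T,(387,158),.04))
E
```

```text
[[ 0.6305  0.165   0.008 ]
 [ 0.5043  0.1673  0.008 ]
 [ 0.4978 -0.1583  0.008 ]
 [ 0.6253 -0.1604  0.008 ]] centre [0.5645 0.0034 0.008 ]
yaw -0.01806986737068134
plate side [array([0.6277, 0.1709, 0.008 ]), array([0.5043, 0.17  , 0.008 ]), array([ 0.498 , -0.1581,  0.008 ])]
farL (array([0.5843, 0.1106, 0.1597]), [np.float64(0.0017881369546389905), np.float64(0.0017881369546388646)])
farR (array([ 0.5869, -0.0935,  0.1386]), [np.float64(0.0003805381018818148), np.float64(0.00038053810188151406)])
nearL (array([0.5452, 0.111 , 0.06  ]), [np.float64(0.0018277919339022921), np.float64(0.0018277919339025445)])
knob (array([ 0.564 , -0.1378,  0.2203]), [np.float64(0.0003482122043084545), np.float64(0.0003482122043085917)])
[ 0.5787 -0.1141  0.228 ]
[ 0.5857 -0.1303  0.228 ]
[ 0.5434 -0.1554  0.228 ]
[ 0.5356 -0.1393  0.228 ]
pot,bottle,can [0.4211 0.439  0.1   ] [0.5711 0.3984 0.065 ] [0.7396 0.0893 0.046 ] [0.769  0.1457 0.04  ] [0.7916 0.0544 0.04  ]
```

Request:
{"fn": "play_rows", "kwargs": {
  "increments": [
    [[0.35, -0.35, -0.2, 0, 0, 0, -1], [0.7, -0.7, -0.4, 0, 0, 0, -1], [1, -1, -0.6, 0, 0, 0, -1]]
  ],
  "squeeze": 10
}}

```text
time: 0.4
position: [0.278, -0.4856, 0.3501]
tool_rot: [-3.094, -0.535, 0.001]
ft_force: [1.4, -0.5, 1.3]
grip_width: 0.807
grip_force: 0.0
```

Request:
{"fn": "play_rows", "kwargs": {
  "increments": [
    [[0.35, -0.35, 0, 0, 0, 0, -1], [0.7, -0.7, 0, 0, 0, 0, -1], [1, -1, 0, 0, 0, 0, -1]]
  ]
}}

```text
time: 0.7
position: [0.3391, -0.3568, 0.3507]
tool_rot: [-3.095, -0.538, -0.0]
ft_force: [0.6, -0.0, 0.2]
grip_width: 0.54
grip_force: 0.0
```

Request:
{"fn": "play_rows", "kwargs": {
  "increments": [
    [[0.35, -0.35, 0, 0, 0, 0, -1], [0.7, -0.7, 0, 0, 0, 0, -1], [1, -1, 0, 0, 0, 0, -1]]
  ]
}}

```text
time: 1.0
position: [0.3994, -0.229, 0.3505]
tool_rot: [-3.095, -0.538, 0.0]
ft_force: [0.9, -0.6, 0.6]
grip_width: 0.266
grip_force: 0.0
```

Request:
{"fn": "play_rows", "kwargs": {
  "increments": [
    [[0.3, -0.35, 0, 0, 0, 0, -1], [0.5, -0.7, 0, 0, 0, 0, -1], [0.7, -1, 0, 0, 0, 0.1, -1], [0.7, -1, 0, 0, 0, 0.228, -1], [0.7, -1, 0, 0, 0, 0.228, -1], [0.7, -1, 0, 0, 0, 0.228, -1]]
  ]
}}

```text
time: 1.6
position: [0.4309, -0.1138, 0.3504]
tool_rot: [3.141, -0.023, -0.001]
ft_force: [-0.0, 0.4, 0.9]
grip_width: 0.004
grip_force: 0.0
```

Request:
{"fn": "play_rows", "kwargs": {
  "increments": [
    [[0.2, -0.4, 0, 0, 0, 0, -1], [0.4, -0.8, 0, 0, 0, 0, -1], [0.5, -1, 0, 0, 0, 0, -1], [0.5, -1, 0, 0, 0, 0, -1]]
  ]
}}

```text
time: 2.0
position: [0.4833, -0.0111, 0.3506]
tool_rot: [-3.14, 0.012, -0.0]
ft_force: [-0.2, 0.3, 0.3]
grip_width: 0.005
grip_force: 0.0
```

```bash
python3 - <<'E'
from h import *
s=ctrl.get_state();im=ctrl.get_image("wrist");cv2.imwrite("pics/w1.png",im[:,:,::-1]);np.save("w1.npy",np.r_[s["position"],s["tool_rot"]]);print(s["position"],s["tool_rot"],s["joint_positions"])
E
```

```text
[ 0.48333416 -0.01113124  0.35059811] [-3.13963940e+00  1.15582232e-02 -2.93060680e-04] [ 0.71847354 -0.04280787 -0.71835539  1.73518373 -0.03036576  1.43851456
 -1.57358606]
```

View pics/w1.png

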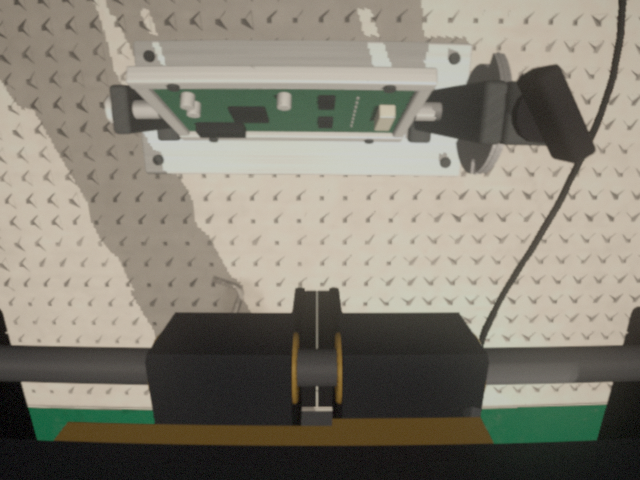

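The wrist view shows the far rail at rows 68–83 (columns 130–437) and the near rail at about row 136. The knob wing runs from (540,72) to (575,155), and the closed fingertips are at (317,292).

```bash
python3 - <<'E'
from h import *
np.set_printoptions(precision=4,suppress=True)
w=np.load("w1.npy");W=cam("wrist",dict(position=w[:3],tool_rot=w[3:]));T=cam("top");S=cam("side")
P=[onz(W,p,.008) for p in [(137,43),(473,43),(470,177),(148,170)]];print(np.array(P),np.mean(P,0))
t=lambda x,y:((x+.5)/4-.5+325,(y+.5)/4-.5+220)
s=lambda x,y:((x+.5)/3.8-.5+280,(y+.5)/3.8-.5+145)
print("farL outer-back corner",tri([(W,(128,68)),(T,t(165,60))]))
print("farR outer-back corner",tri([(W,(438,70)),(T,t(576,74))]))
print("knob top",tri([(W,(546,68)),(T,t(697,68))]),tri([(W,(584,152)),(T,t(757,163))]),tri([(W,(565,111)),(T,t(727,115)),(S,s(305,55))]))
for p in [(520,77),(556,66),(594,147),(577,162)]: print(onz(W,p,.228))
c=np.array([.5645,.0035,.105])
for th in (1.0,1.1,1.2,1.3,1.4,1.5):
  f=lambda r,n,y:c+np.array([r*np.cos(th)-n*np.sin(th)+.018*y,y,r*np.sin(th)+n*np.cos(th)])
  o=[]
  for r,n in [(.06,-.006),(.06,.006),(.048,.006),(-.048,.006),(-.06,.006)]:
    q=proj(T,f(r,n,0));o+=[proj(W,f(r,n,0))[1],(q[1]+.5-220)*4-.5]
  print(th,np.round(o,0))
E
```

```text
[[ 0.6307  0.163   0.008 ]
 [ 0.6276 -0.1623  0.008 ]
 [ 0.4973 -0.1708  0.008 ]
 [ 0.5072  0.166   0.008 ]] [ 0.5657 -0.001   0.008 ]
farL outer-back corner (array([0.5936, 0.1108, 0.1575]), [np.float64(0.00026138393890757036), np.float64(0.000261383938907743)])
farR outer-back corner (array([ 0.5897, -0.089 ,  0.1583]), [np.float64(1.9916122259246265e-07), np.float64(1.991612226877925e-07)])
knob top (array([ 0.584 , -0.124 ,  0.2253]), [np.float64(0.0017681068070697784), np.float64(0.0017681068070698324)]) (array([ 0.5423, -0.152 ,  0.2209]), [np.float64(0.0025421275675488134), np.float64(0.002542127567548859)]) (array([ 0.5636, -0.138 ,  0.2225]), [np.float64(0.001914938253200386), np.float64(0.002100549449976144), np.float64(0.0002621384341473785)])
[ 0.5809 -0.1111  0.228 ]
[ 0.5863 -0.1286  0.228 ]
[ 0.5473 -0.1547  0.228 ]
[ 0.5395 -0.1467  0.228 ]
1.0 [ 51.  48.  67.  67.  79.  83. 147. 202. 154. 216.]
1.1 [ 59.  57.  76.  77.  85.  91. 143. 195. 148. 207.]
1.2 [ 67.  67.  85.  88.  93. 100. 138. 188. 142. 198.]
1.3 [ 76.  77.  94. 100. 100. 110. 133. 180. 135. 188.]
1.4 [ 85.  88. 104. 112. 108. 120. 127. 172. 129. 178.]
1.5 [ 94. 100. 114. 125. 115. 129. 122. 164. 122. 168.]
```

```bash
cat > plan.py <<'E'
from h import *
def tcp(th,al,off=0,y=.03,c=(.5645,.105)):
    n=.006+.0095*max(0,np.sin(al-th))+off*0
    C=np.array([c[0]+.06*np.cos(th)-n*np.sin(th)+.018*y,y,c[1]+.06*np.sin(th)+n*np.cos(th)])
    z=np.array([np.sin(al),0,-np.cos(al)]);x=np.array([np.cos(al),0,np.sin(al)])
    R=np.c_[x,np.cross(z,x),z]; return C-(.070+off)*z, R
def rel(p,R,s=None):
    s=s or ctrl.get_state();R0=Ro.from_rotvec(s["tool_rot"]).as_matrix()
    return np.round(np.r_[R0.T@(p-s["position"])/.1,Ro.from_matrix(R0.T@R).as_rotvec()/(np.pi/2)],3)
E
python3 - <<'E'
from plan import *
print(rel(*tcp(1.18,.5,.03)))
s=ctrl.get_state();a=tcp(1.18,.5,.03);s["position"],s["tool_rot"]=a[0],Ro.from_matrix(a[1]).as_rotvec()
for th in (1.18,1.0,.9,.8,.7,.6,.5): print(th,rel(*tcp(th,min(.5,th)),s))
E
```

```text
[ 0.513 -0.441  0.999  0.001  0.319 -0.007]
1.18 [ 0.  -0.   0.3  0.  -0.   0. ]
1.0 [ 0.069 -0.     0.384  0.    -0.     0.   ]
0.9 [ 0.1   -0.     0.435  0.    -0.     0.   ]
0.8 [ 0.127 -0.     0.489  0.    -0.     0.   ]
0.7 [ 0.147 -0.     0.546  0.    -0.     0.   ]
0.6 [ 0.162 -0.     0.604  0.    -0.     0.   ]
0.5 [ 0.171 -0.     0.664  0.    -0.     0.   ]
```

Request:
{"fn": "play_rows", "kwargs": {
  "increments": [
    [[0.1, -0.2, 0.2, 0, 0.08, 0, -1], [0.25, -0.44, 0.5, 0, 0.16, 0, -1], [0.4, -0.44, 0.75, 0, 0.24, 0, -1], [0.51, -0.44, 1, 0, 0.32, 0, -1], [0.51, -0.44, 1, 0, 0.32, 0, -1], [0.51, -0.44, 1, 0, 0.32, 0, -1]]
  ]
}}

```text
time: 2.65
position: [0.5336, 0.0269, 0.2509]
tool_rot: [3.039, -0.026, 0.775]
ft_force: [0.2, -0.5, 0.9]
grip_width: 0.002
grip_force: 0.0
```

```bash
python3 - <<'E'
from plan import *
s=ctrl.get_state();print(s["position"],s["tool_rot"],s["joint_positions"],s["ft_force"])
print(rel(*tcp(1.18,.5)))
im=ctrl.get_image("side");im2=ctrl.get_image("wrist")
a=cv2.resize(im[130:290,290:410],(400,533),interpolation=cv2.INTER_CUBIC);b=cv2.resize(im2,(400,300))
o=np.zeros((533,800,3),np.uint8);o[:,:400]=a;o[:300,400:]=b;cv2.imwrite("pics/c1.png",o[:,:,::-1])
E
```

```text
[0.53358896 0.02690801 0.25089788] [ 3.03904011 -0.02552015  0.77541833] [ 0.68606585 -0.20732852 -0.73642853  2.12009637 -0.1495137   0.68044077
 -1.57001846] [ 0.24334462 -0.54458182  0.85165879]
[ 0.005 -0.034  0.307  0.006  0.    -0.009]
```

View pics/c1.png

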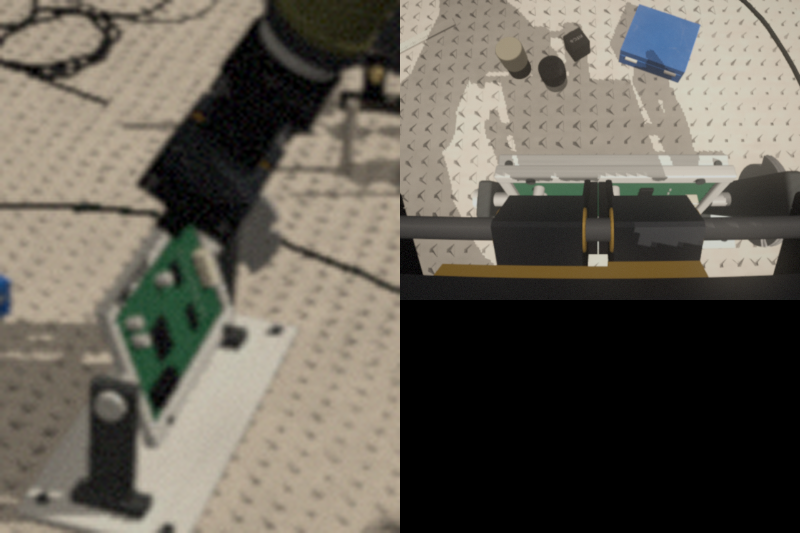

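The fingertips are just above and in front of the far rail, at wrist-crop (598,180), and the pose is as planned. I'll start pushing gently.

Request:
{"fn": "play_rows", "kwargs": {
  "increments": [
    [[0, -0.01, 0.12, 0, 0, 0, -1], [0, -0.03, 0.23, 0, 0, 0, -1], [0, -0.03, 0.28, 0, 0, 0, -1], [0.02, -0.03, 0.31, 0, 0, 0, -1], [0.03, -0.03, 0.33, 0, 0, 0, -1], [0.045, -0.03, 0.35, 0, 0, 0, -1], [0.06, -0.03, 0.37, 0, 0, 0, -1], [0.075, -0.03, 0.39, 0, 0, 0, -1]]
  ]
}}

```text
time: 3.55
position: [0.561, 0.0308, 0.2217]
tool_rot: [3.037, -0.023, 0.785]
ft_force: [-1.2, -0.3, 5.3]
grip_width: 0.005
grip_force: 3.2
```

Request:
{"fn": "play_rows", "kwargs": {
  "increments": [
    [[0.015, 0, 0.025, 0, 0, 0, -1], [0.03, 0, 0.05, 0, 0, 0, -1], [0.045, 0, 0.075, 0, 0, 0, -1], [0.055, 0, 0.1, 0, 0, 0, -1], [0.065, 0, 0.13, 0, 0, 0, -1], [0.075, 0, 0.155, 0, 0, 0, -1]]
  ]
}}

```text
time: 4.15
position: [0.5755, 0.0306, 0.212]
tool_rot: [3.037, -0.023, 0.787]
ft_force: [1.2, 0.2, 5.8]
grip_width: 0.005
grip_force: 2.0
```

```bash
python3 - <<'E'
from plan import *
s=ctrl.get_state();print(s["position"],s["tool_rot"],s["ft_force"])
for th in (.7,.6,.5,.4): print(th,rel(*tcp(th,min(.5,th))))
im=ctrl.get_image("side");im2=ctrl.get_image("wrist")
a=cv2.resize(im[130:290,290:410],(400,533),interpolation=cv2.INTER_CUBIC);b=cv2.resize(im2,(400,300))
o=np.zeros((533,800,3),np.uint8);o[:,:400]=a;o[:300,400:]=b;cv2.imwrite("pics/c2.png",o[:,:,::-1])
E
```

```text
[0.57547735 0.03056051 0.21204172] [ 3.03689243 -0.02326258  0.78702395] [1.20038803 0.24935808 5.77195784]
0.7 [-0.029  0.006  0.011  0.005 -0.005 -0.008]
0.6 [-0.014  0.005  0.07   0.005 -0.005 -0.008]
0.5 [-0.006  0.005  0.129  0.005 -0.005 -0.008]
0.4 [ 0.067  0.003  0.194  0.005 -0.068 -0.009]
```

View pics/c2.png

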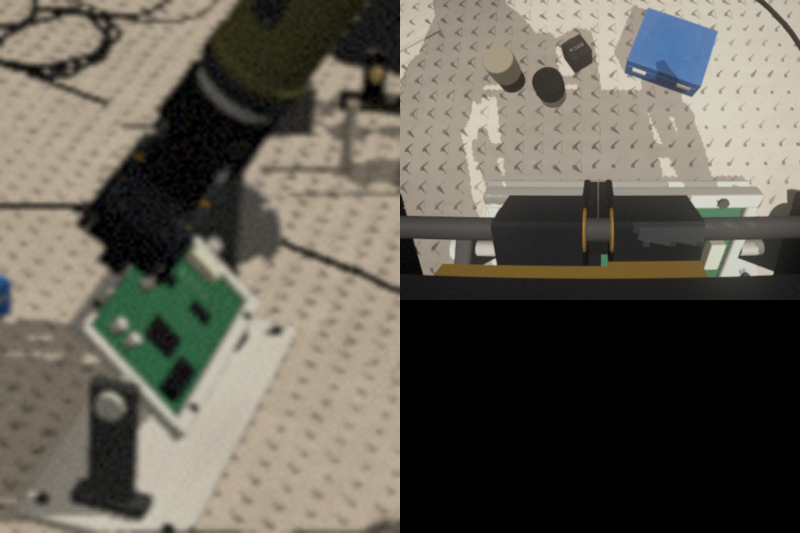

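The carrier is turning with the tip on the far rail (wrist-crop (598,182)) and stands at about 0.72 rad. Force is low, so I'll continue.

Request:
{"fn": "play_rows", "kwargs": {
  "increments": [
    [[-0.005, 0, 0.02, 0, 0, 0, -1], [-0.01, 0, 0.045, 0, 0, 0, -1], [-0.01, 0, 0.07, 0, 0, 0, -1], [-0.01, 0, 0.09, 0, 0, 0, -1], [-0.01, 0, 0.11, 0, 0, 0, -1], [0, 0, 0.13, 0, -0.01, 0, -1], [0.03, 0, 0.155, 0, -0.035, 0, -1], [0.06, 0, 0.175, 0, -0.06, 0, -1]]
  ]
}}

```text
time: 5.05
position: [0.5864, 0.0305, 0.1967]
tool_rot: [3.074, -0.023, 0.629]
ft_force: [-1.3, 1.1, 3.3]
grip_width: 0.006
grip_force: 1.2
```

```bash
python3 - <<'E'
from plan import *
s=ctrl.get_state();print(s["position"],s["tool_rot"],s["ft_force"])
for th in (.42,.4,.35,.3,.25,.2,.1): print(th,rel(*tcp(th,min(.5,max(th,0)))))
E
```

```text
[0.58639329 0.03053127 0.19671568] [ 3.07418476 -0.02344917  0.62878631] [-1.31724224  1.05804446  3.28718169]
0.42 [ 0.031  0.005 -0.01   0.004  0.01  -0.009]
0.4 [ 0.046  0.005  0.002  0.004 -0.002 -0.009]
0.35 [ 0.083  0.004  0.033  0.004 -0.034 -0.009]
0.3 [ 0.119  0.003  0.066  0.004 -0.066 -0.009]
0.25 [ 0.153  0.003  0.1    0.004 -0.098 -0.009]
0.2 [ 0.185  0.002  0.137  0.003 -0.13  -0.009]
0.1 [ 0.243  0.001  0.214  0.003 -0.193 -0.009]
```

Request:
{"fn": "play_rows", "kwargs": {
  "increments": [
    [[0.03, 0, 0.002, 0, 0, 0, -1], [0.06, 0, 0.01, 0, -0.005, 0, -1], [0.085, 0, 0.033, 0, -0.034, 0, -1], [0.1, 0, 0.046, 0, -0.047, 0, -1], [0.115, 0, 0.06, 0, -0.06, 0, -1], [0.125, 0, 0.073, 0, -0.073, 0, -1], [0.14, 0, 0.086, 0, -0.085, 0, -1], [0.155, 0, 0.1, 0, -0.098, 0, -1]]
  ]
}}

```text
time: 5.85
position: [0.6053, 0.0302, 0.1944]
tool_rot: [3.114, -0.024, 0.395]
ft_force: [-1.0, -0.8, 2.0]
grip_width: 0.005
grip_force: 0.6
```

```bash
python3 - <<'E'
from plan import *
s=ctrl.get_state();print(s["position"],s["tool_rot"],s["ft_force"])
for th in (.25,.2,.15,.1,.05,0,-.05): print(th,rel(*tcp(th,min(.5,max(th,0)))))
E
```

```text
[0.6053279  0.03017488 0.19444997] [ 3.11424674 -0.02381386  0.39485352] [-0.98076278 -0.81687572  2.03703378]
0.25 [-0.012  0.002  0.007  0.003 -0.001 -0.009]
0.2 [ 0.026  0.001  0.038  0.002 -0.033 -0.009]
0.15 [ 0.061  0.001  0.071  0.002 -0.065 -0.01 ]
0.1 [ 0.095 -0.     0.105  0.002 -0.097 -0.01 ]
0.05 [ 0.127 -0.001  0.142  0.002 -0.129 -0.01 ]
0 [ 0.157 -0.001  0.179  0.001 -0.161 -0.01 ]
-0.05 [ 0.153 -0.001  0.205  0.001 -0.161 -0.01 ]
```

Request:
{"fn": "play_rows", "kwargs": {
  "increments": [
    [[0.005, 0, 0.022, 0, -0.015, 0, -1], [0.025, 0, 0.038, 0, -0.033, 0, -1], [0.04, 0, 0.05, 0, -0.045, 0, -1], [0.05, 0, 0.062, 0, -0.056, 0, -1], [0.065, 0, 0.075, 0, -0.068, 0, -1], [0.08, 0, 0.088, 0, -0.081, 0, -1], [0.095, 0, 0.105, 0, -0.097, 0, -1]]
  ]
}}

```text
time: 6.55
position: [0.6175, 0.03, 0.1869]
tool_rot: [3.137, -0.024, 0.158]
ft_force: [1.1, 1.0, 1.4]
grip_width: 0.006
grip_force: 1.0
```

```bash
python3 - <<'E'
from plan import *
s=ctrl.get_state();print(s["position"],s["tool_rot"],s["ft_force"])
for th in (.1,.05,0,-.05,-.1): print(th,rel(*tcp(th,min(.5,max(th,0)))))
E
```

```text
[0.61747915 0.0300151  0.18687719] [ 3.13653788 -0.02404434  0.15773592] [1.06767083 0.98251838 1.38081516]
0.1 [-0.004  0.     0.002  0.001 -0.    -0.01 ]
0.05 [ 0.034 -0.     0.033  0.001 -0.032 -0.01 ]
0 [ 0.069 -0.001  0.066  0.001 -0.064 -0.01 ]
-0.05 [ 0.069 -0.001  0.092  0.001 -0.064 -0.01 ]
-0.1 [ 0.068 -0.001  0.117  0.001 -0.064 -0.01 ]
```

Request:
{"fn": "play_rows", "kwargs": {
  "increments": [
    [[0.015, 0, 0.016, 0, -0.013, 0, -1], [0.025, 0, 0.026, 0, -0.025, 0, -1], [0.04, 0, 0.038, 0, -0.038, 0, -1], [0.052, 0, 0.05, 0, -0.05, 0, -1], [0.068, 0, 0.066, 0, -0.064, 0, -1], [0.068, 0, 0.075, 0, -0.064, 0, -1], [0.068, 0, 0.085, 0, -0.064, 0, -1]]
  ]
}}

```text
time: 7.25
position: [0.6251, 0.0299, 0.1789]
tool_rot: [3.141, -0.024, 0.002]
ft_force: [1.6, -0.5, 3.0]
grip_width: 0.006
grip_force: 1.2
```

```bash
python3 - <<'E'
from plan import *
s=ctrl.get_state();print(s["position"],s["tool_rot"],s["ft_force"])
for th in (0,-.05,-.1,-.15): print(th,rel(*tcp(th,min(.5,max(th,0)))))
im=ctrl.get_image("side");im2=ctrl.get_image("wrist")
a=cv2.resize(im[130:290,290:410],(400,533),interpolation=cv2.INTER_CUBIC);b=cv2.resize(im2,(400,300))
im=ctrl.get_image("top")
o=np.zeros((533,800,3),np.uint8);o[:,:400]=a;o[:300,400:]=b;o[300:500,400:]=cv2.resize(im[210:310,325:525],(400,200));cv2.imwrite("pics/c3.png",o[:,:,::-1])
E
```

```text
[0.62507554 0.02993384 0.17885325] [ 3.14145203e+00 -2.39265616e-02  1.96407473e-03] [ 1.63610872 -0.49851144  2.98913153]
0 [-0.    -0.001 -0.021  0.    -0.001 -0.01 ]
-0.05 [ 0.002 -0.001  0.004  0.    -0.001 -0.01 ]
-0.1 [ 0.004 -0.001  0.029  0.    -0.001 -0.01 ]
-0.15 [ 0.004 -0.001  0.055  0.    -0.001 -0.01 ]
```

View pics/c3.png

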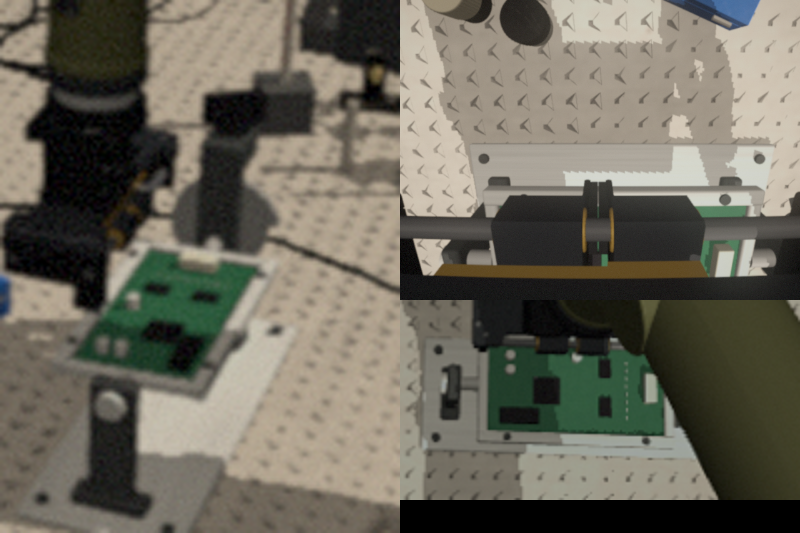

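The carrier is nearly level and the tip sits on the far rail. The pin shows no stop so far, so I'll keep going slowly.

Request:
{"fn": "play_rows", "kwargs": {
  "increments": [
    [[0, 0, 0.01, 0, 0, 0, -1], [0, 0, 0.02, 0, 0, 0, -1], [0, 0, 0.03, 0, 0, 0, -1], [0, 0, 0.04, 0, 0, 0, -1], [0, 0, 0.05, 0, 0, 0, -1]]
  ]
}}

```text
time: 7.9
position: [0.6248, 0.0298, 0.1738]
tool_rot: [3.141, -0.024, 0.002]
ft_force: [-0.0, 0.4, 0.5]
grip_width: 0.005
grip_force: 0.0
```

Request:
{"fn": "play_rows", "kwargs": {
  "increments": [
    [[0, 0, 0.01, 0, 0, 0, -1], [0, 0, 0.02, 0, 0, 0, -1], [0, 0, 0.03, 0, 0, 0, -1], [0, 0, 0.04, 0, 0, 0, -1], [0, 0, 0.05, 0, 0, 0, -1]]
  ]
}}

```text
time: 8.4
position: [0.6249, 0.0299, 0.1704]
tool_rot: [3.141, -0.024, 0.002]
ft_force: [-5.2, -1.0, 10.9]
grip_width: 0.002
grip_force: 5.2
```

Request:
{"fn": "play_rows", "kwargs": {
  "increments": [
    [[0, 0, 0, 0, 0, 0, -1], [0, 0, 0, 0, 0, 0, -1], [0, 0, 0, 0, 0, 0, -1]]
  ]
}}

```text
time: 8.7
position: [0.6249, 0.03, 0.1705]
tool_rot: [3.141, -0.024, 0.002]
ft_force: [-4.5, -0.3, 8.2]
grip_width: 0.005
grip_force: 4.0
```

```bash
python3 - <<'E'
from plan import *
s=ctrl.get_state();print(s["position"],s["ft_force"])
W=cam("wrist",s);im=ctrl.get_image("wrist");im2=ctrl.get_image("side")
o=np.zeros((600,800,3),np.uint8);o[:480,:640]=im;o[:,:]=0;o[:300,:400]=cv2.resize(im,(400,300));o[:533,400:]=cv2.resize(im2[130:290,290:410],(400,533),interpolation=cv2.INTER_CUBIC);cv2.imwrite("pics/c4.png",o[:,:,::-1])
E
```

```text
[0.62491808 0.02995539 0.17047291] [-4.47407202 -0.25489112  8.23968432]
```

The 8 N holds with no motion, so the carrier is against a firm stop (viscous drag alone would relax). I'll lift off, then check the pin visually.

Request:
{"fn": "play_rows", "kwargs": {
  "increments": [
    [[0, 0, -0.1, 0, 0, 0, -1], [0, 0, -0.4, 0, 0, 0, -1], [0, 0, -0.8, 0, 0, 0, -1], [0, 0, -1, 0, 0, 0, -1]]
  ]
}}

```text
time: 9.2
position: [0.6261, 0.0305, 0.2728]
tool_rot: [-3.141, 0.024, -0.01]
ft_force: [-1.5, -0.2, 0.3]
grip_width: 0.004
grip_force: 0.0
```

Request:
{"fn": "play_rows", "kwargs": {
  "increments": [
    [[-0.15, 0.1, -0.4, 0, 0, 0, 0], [-0.31, 0.45, -0.7, 0, 0, 0, 0.6], [-0.31, 0.84, -0.7, 0, 0, 0, 0.6], [-0.31, 0.84, -0.7, 0, 0, 0, 0.6]]
  ]
}}

```text
time: 9.6
position: [0.5927, -0.0613, 0.3402]
tool_rot: [3.136, -0.04, 0.006]
ft_force: [0.2, -1.1, -0.5]
grip_width: 0.28
grip_force: 0.0
```

```bash
python3 - <<'E'
from plan import *
s=ctrl.get_state();print(s["position"],s["tool_rot"],s["ft_force"])
np.save("w2.npy",np.r_[s["position"],s["tool_rot"]])
im=ctrl.get_image("wrist");im2=ctrl.get_image("side");
o=np.zeros((480,800,3),np.uint8);o[:330,:440]=cv2.resize(im,(440,330));o[:,440:]=cv2.resize(im2[150:280,300:397],(360,480),interpolation=cv2.INTER_CUBIC);cv2.imwrite("pics/c5.png",o[:,:,::-1]);cv2.imwrite("pics/w2.png",im[:,:,::-1])
E
```

```text
[ 0.5927389  -0.06129347  0.34024373] [ 3.13619066 -0.03999396  0.00602199] [ 0.19434404 -1.10777231 -0.52825859]
```

View pics/c5.png

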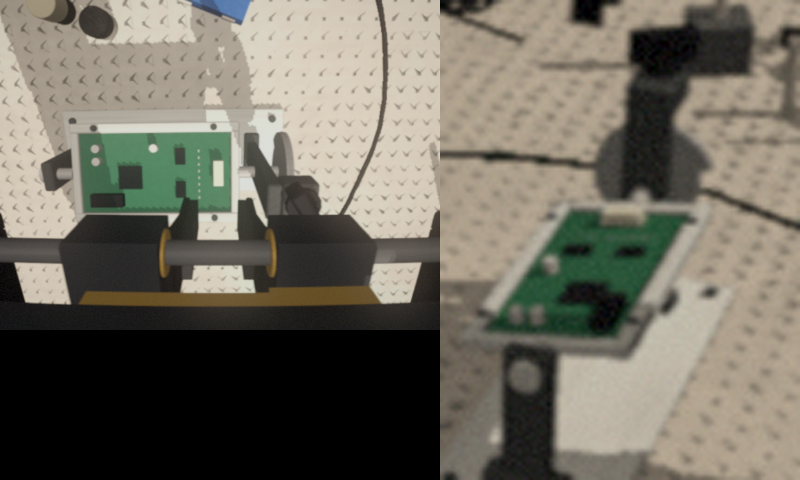

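The carrier stays slightly past level, with the board flat in the wrist view at (75–240, 120–215). The stop was felt and nothing was disturbed. Next is the knob.

```bash
cat > k.py <<'E'
from plan import *
def knob(z,az):
    a=np.radians(az);x=np.array([np.cos(a),np.sin(a),0]);zz=np.array([0,0,-1.])
    return np.array([.5635,-.138,z]),np.c_[x,np.cross(zz,x),zz]
E
python3 -c "
from k import *
print(rel(*knob(.34,31)))"
```

```text
[-0.274  0.835 -0.009  0.    -0.001 -0.356]
```

Request:
{"fn": "play_rows", "kwargs": {
  "increments": [
    [[-0.1, 0.3, 0, 0, 0, -0.09, 0.6], [-0.2, 0.6, 0, 0, 0, -0.18, 0.6], [-0.27, 0.83, 0, 0, 0, -0.27, 0.6], [-0.27, 0.83, 0, 0, 0, -0.356, 0.6], [-0.27, 0.83, 0, 0, 0, -0.356, 0.6], [-0.27, 0.83, 0, 0, 0, -0.356, 0.6]]
  ]
}}

```text
time: 10.3
position: [0.5646, -0.1342, 0.339]
tool_rot: [-3.026, -0.843, -0.003]
ft_force: [0.0, -0.1, 0.9]
grip_width: 0.79
grip_force: 0.0
```

```bash
python3 - <<'E'
from k import *
s=ctrl.get_state();print(s["position"],s["tool_rot"],s["joint_positions"],s["grip_width"])
print(rel(*knob(.278,31)))
im=ctrl.get_image("wrist");W=cam("wrist",s)
a=np.radians(31);d=np.array([np.cos(a),np.sin(a),0]);e=np.array([-d[1],d[0],0]);c=np.array([.5635,-.138,.228])
P=[proj(W,c+i*.026*d+j*.007*e) for i,j in [(1,1),(1,-1),(-1,-1),(-1,1)]];print(np.round(P))
o=im[:,:,::-1].copy();cv2.polylines(o,[np.int32(P)],True,(0,0,255),1);cv2.imwrite("pics/k1.png",o)
E
```

```text
[ 0.56457635 -0.13421969  0.33895929] [-3.02576811e+00 -8.42984010e-01 -2.98973438e-03] [ 0.9030299   0.23969837 -0.84187797  1.53670479  0.17826748  1.44392529
 -0.97429806] 0.7903222845620336
[-0.03   0.027  0.61  -0.    -0.001  0.002]
[[309. 231.]
 [337. 231.]
 [335. 323.]
 [309. 323.]]
```

View pics/k1.png

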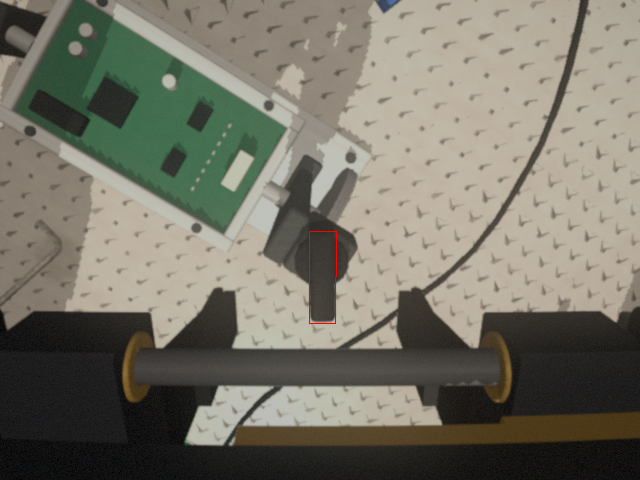

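The predicted wing outline (309–337, 231–323) sits right on the wing, centred between the fingers. I'll descend and grip.

Request:
{"fn": "play_rows", "kwargs": {
  "increments": [
    [[-0.03, 0.03, 0.2, 0, 0, 0, 0.6], [-0.03, 0.03, 0.45, 0, 0, 0, 0.6], [-0.03, 0.03, 0.61, 0, 0, 0, 0.4], [-0.03, 0.03, 0.61, 0, 0, 0, 0]]
  ],
  "squeeze": 25
}}

```text
time: 10.75
position: [0.5622, -0.1392, 0.2757]
tool_rot: [-3.024, -0.844, 0.003]
ft_force: [0.0, -0.1, -0.6]
grip_width: 0.695
grip_force: 0.0
```

Request:
{"fn": "play_rows", "kwargs": {
  "increments": [
    [[0, 0, 0, 0, 0, 0, -0.5], [0, 0, 0, 0, 0, 0, -0.8], [0, 0, 0, 0, 0, 0, -1], [0, 0, 0, 0, 0, 0, -1], [0, 0, 0, 0, 0, 0, -1], [0, 0, 0, 0, 0, 0, -1], [0, 0, 0, 0, 0, 0, -1], [0, 0, 0, 0, 0, 0, -1]]
  ]
}}

```text
time: 11.55
position: [0.5626, -0.1388, 0.2783]
tool_rot: [-3.024, -0.845, 0.0]
ft_force: [-4.6, 3.1, 4.8]
grip_width: 0.16
grip_force: 24.9
```

```bash
python3 -c "
from k import *
s=ctrl.get_state();print({k:np.round(v,3) for k,v in s.items()});print(rel(*knob(.278,31)))"
```

```text
{'time': np.float64(11.55), 'joint_positions': array([ 0.903,  0.272, -0.831,  1.628,  0.204,  1.334, -0.985]), 'qd': array([ 0.   , -0.002,  0.   ,  0.001,  0.002, -0.   , -0.   ]), 'joint_torque': array([ 1.3660e+00, -3.4391e+01, -4.3540e+00, -3.0859e+01,  1.1360e+00,
       -1.6110e+00, -3.0000e-03]), 'position': array([ 0.563, -0.139,  0.278]), 'tool_rot': array([-3.024, -0.845,  0.   ]), 'ft_force': array([-4.623,  3.054,  4.787]), 'torque': array([0.829, 0.946, 0.005]), 'grip_force': np.float64(24.933), 'grip_width': np.float64(0.16)}
[ 0.011 -0.002  0.003 -0.001 -0.     0.002]
```

Request:
{"fn": "play_rows", "kwargs": {
  "increments": [
    [[0, 0, 0, 0, 0, 0.06, -1], [0, 0, 0, 0, 0, 0.13, -1], [0, 0, 0, 0, 0, 0.2, -1], [0, 0, 0, 0, 0, 0.27, -1], [0, 0, 0, 0, 0, 0.34, -1], [0, 0, 0, 0, 0, 0.41, -1], [0, 0, 0, 0, 0, 0.48, -1], [0, 0, 0, 0, 0, 0.55, -1]]
  ]
}}

```text
time: 12.35
position: [0.5625, -0.1376, 0.2784]
tool_rot: [-3.098, 0.504, 0.002]
ft_force: [-5.3, 5.3, 4.6]
grip_width: 0.157
grip_force: 24.9
```

```bash
python3 -c "
from k import *
s=ctrl.get_state();print(s['ft_force'],s['torque'],s['position'],s['grip_width'],s['joint_positions'][6]);R=Ro.from_rotvec(s['tool_rot']).as_matrix();print(np.degrees(np.arctan2(R[1,0],R[0,0])))"
```

```text
[-5.30549442  5.27003674  4.5841538 ] [1.35306646 1.07216395 0.12760687] [ 0.56254353 -0.13758103  0.27835579] 0.1574090209519877 -1.822628477851363
-18.464120887820613
```

Request:
{"fn": "play_rows", "kwargs": {
  "increments": [
    [[0, 0, 0, 0, 0, 0.04, -1], [0, 0, 0, 0, 0, 0.08, -1], [0, 0, 0, 0, 0, 0.12, -1], [0, 0, 0, 0, 0, 0.15, -1], [0, 0, 0, 0, 0, 0.17, -1]]
  ]
}}

```text
time: 12.85
position: [0.5627, -0.1372, 0.2784]
tool_rot: [-3.005, 0.907, 0.003]
ft_force: [-4.6, 4.8, 4.0]
grip_width: 0.164
grip_force: 24.9
```

```bash
cat > st.py <<'E'
from k import *
s=ctrl.get_state();print(s['ft_force'],s['torque'],s['position'],s['grip_width'],s['joint_positions'][6]);R=Ro.from_rotvec(s['tool_rot']).as_matrix();print(np.degrees(np.arctan2(R[1,0],R[0,0])))
E
python3 st.py
```

```text
[-4.57486537  4.83689133  3.96666188] [1.36802032 0.96726201 0.10379875] [ 0.56269708 -0.13719456  0.27835923] 0.16436443287498897 -2.079188204461552
-33.57738592329266
```

Request:
{"fn": "play_rows", "kwargs": {
  "increments": [
    [[0, 0, 0, 0, 0, 0.03, -1], [0, 0, 0, 0, 0, 0.06, -1], [0, 0, 0, 0, 0, 0.09, -1], [0, 0, 0, 0, 0, 0.09, -1]]
  ]
}}

```text
time: 13.25
position: [0.5628, -0.1371, 0.2783]
tool_rot: [-2.935, 1.113, 0.003]
ft_force: [-4.5, 5.1, 4.5]
grip_width: 0.159
grip_force: 26.2
```

```bash
python3 st.py
```

```text
[-4.46871992  5.12164259  4.46887762] [1.34887161 0.9085157  0.66081126] [ 0.56278584 -0.13706598  0.27833008] 0.15919624885802972 -2.214859374008997
-41.53521369465586
```

The torque rose to 0.66 N m, so the knob is at its end stop. A tiny extra turn will confirm it.

Request:
{"fn": "play_rows", "kwargs": {
  "increments": [
    [[0, 0, 0, 0, 0, 0.02, -1], [0, 0, 0, 0, 0, 0.02, -1]]
  ]
}}

```text
time: 13.45
position: [0.5629, -0.1372, 0.2784]
tool_rot: [-2.917, 1.159, 0.002]
ft_force: [-3.9, 5.6, 3.2]
grip_width: 0.17
grip_force: 26.5
```

```bash
python3 st.py
```

```text
[-3.9453212   5.60648648  3.23783673] [1.22579358 0.80475033 0.67883883] [ 0.56293075 -0.13723871  0.27835941] 0.17031499646131892 -2.245083831617077
-43.321333460745336
```

Request:
{"fn": "play_rows", "kwargs": {
  "increments": [
    [[0, 0, 0, 0, 0, -0.01, -0.5], [0, 0, 0, 0, 0, -0.01, 0], [0, 0, 0, 0, 0, -0.01, 0.3], [0, 0, 0, 0, 0, -0.01, 0.5], [0, 0, 0, 0, 0, -0.01, 0.5]]
  ]
}}

```text
time: 13.95
position: [0.5633, -0.1407, 0.278]
tool_rot: [-2.926, 1.143, -0.002]
ft_force: [-0.5, 0.5, -0.1]
grip_width: 0.531
grip_force: 0.0
```

Request:
{"fn": "play_rows", "kwargs": {
  "increments": [
    [[0, 0, -0.2, 0, 0, 0, 0.5], [0, 0, -0.5, 0, 0, 0, 0.5], [0, 0, -0.8, 0, 0, 0, 0.5], [0, 0, -0.8, 0, 0, 0, 0.5], [0, 0, -0.8, 0, 0, 0, 0.5]]
  ]
}}

```text
time: 14.45
position: [0.5634, -0.1404, 0.3586]
tool_rot: [-2.926, 1.142, -0.005]
ft_force: [0.2, -0.5, -0.6]
grip_width: 0.745
grip_force: 0.0
```

```bash
python3 - <<'E'
exec(open('st.py').read())
im=ctrl.get_image("wrist");W=cam("wrist",s)
g=cv2.cvtColor(im,cv2.COLOR_RGB2GRAY)
# dark wing: mask within rays near the knob top
c=proj(W,(.5635,-.138,.228));m=(g<38).astype(np.uint8);n,l,st,ce=cv2.connectedComponentsWithStats(m)
print(np.round(c))
for p in [-34,-37,-40,-43,-46]:
    a=np.radians(p);d=np.array([np.cos(a),np.sin(a),0]);e=np.array([-d[1],d[0],0])
    P=[proj(W,np.array([.5635,-.138,.228])+i*.026*d+j*.007*e) for i,j in [(1,1),(1,-1),(-1,-1),(-1,1)]]
    k=np.zeros_like(g);cv2.fillPoly(k,[np.int32(P)],1);print(p,g[k>0].mean(),np.percentile(g[k>0],90))
print(s["time"])
E
```

```text
[ 0.21919406 -0.52243674 -0.61873963] [0.08021168 0.02013149 0.01912455] [ 0.56343886 -0.14041149  0.35863582] 0.7450111145688021 -2.2105610090334156
-42.65549586517599
[314. 263.]
-34 61.473589973142346 62.0
-37 58.75697940503432 61.0
-40 60.03883495145631 62.0
-43 60.39404869251578 62.0
-46 62.48244824482448 68.0
14.45
```

```bash
python3 - <<'E'
from k import *
s=ctrl.get_state();W=cam("wrist",s);g=cv2.cvtColor(ctrl.get_image("wrist"),cv2.COLOR_RGB2GRAY)
L=[]
for r in range(240,325,6):
    row=g[r,270:360].astype(int);print(r,row[::5])
for r in range(282,312,4):
    k=np.where(g[r,285:345]<80)[0]
    if len(k): L.append(onz(W,(285+(k[0]+k[-1])/2,r),.228));print(r,k[0]+285,k[-1]+285,L[-1])
d=L[0]-L[-1];print(np.degrees(np.arctan2(d[1],d[0])))
E
```

```text
240 [ 54  51  63  65  51  48  49  52  54  54  56  56  58  57  76 100 181 180]
246 [ 57  57  62  66  47  50  46  50  55  54  55  58  57  63  87  84 183 182]
252 [ 62  64  59  57  49  47  44  51  52  53  58  57  60  61  88 100 113 181]
258 [ 61  66  63  58  46  45  42  48  55  53  54  55  57  66 149 131 160 176]
264 [ 62  65  62  64  58  45  43  49  57  55  58  52  63 176 181 180 181 180]
270 [ 87  79  62  67  64  61  49  52  54  55  56  88 179 143 182 181 179 179]
276 [ 93  88  76  79  65  64  70  49  54  53  54  91 177 162 179 179 177 179]
282 [ 96  91  93  79  80  82  83  53  52  59  58  69 180 181 182 180 161 182]
288 [ 95  93  94  90 110  83  84  53  55  57  58  61 179 179 179 181 125 180]
294 [ 92  94  94  96  93 180 189  50  57  57  60  58 180 174 179 179 181 181]
300 [ 94  94  95  93  81  80 160  76  59  54  60  68 179 150 181 182 182 181]
306 [ 94  93  85  76  93 182 186 189 184 177 173 177 178 178 180 180 179 183]
312 [ 87  76  74 145 185 187 188 180 179 177 171 177 177 179 179 180 162 182]
318 [ 75  88 139  80 183 188 180 180 179 178 178 181 181 183 180 182 173 178]
324 [137 183 184 111 184 180 180 178 179 176 181 182 180 180 181 180 180 182]
282 285 325 [ 0.55801084 -0.1267395   0.228     ]
286 290 325 [ 0.55521463 -0.12609343  0.228     ]
290 294 325 [ 0.55259615 -0.12523017  0.228     ]
294 304 326 [ 0.54858551 -0.12585475  0.228     ]
298 294 326 [ 0.54868703 -0.12198724  0.228     ]
302 286 322 [ 0.54918389 -0.11766359  0.228     ]
306 285 288 [ 0.55424387 -0.10834509  0.228     ]
-78.42648883949884
```

```bash
python3 -c "
from bench import ctrl
print(ctrl.close_job())"
```

```text
the job is handed in; nothing more can be done
None
```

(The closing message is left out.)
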